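Nest the blue mixing cups at the sanding bench

ROBOT

A 6-joint arm with a two-finger parallel gripper is mounted at the origin on the work surface. World frame = base frame: x ahead of the robot, y to its left, z up, the work surface at z = 0. Lengths are in m, angles in rad, forces in N, time in s.
With the tool pointing down it reaches from about 0.25 to 0.725 m from the base axis. Payload 4 kg.
Tool frame: the origin (TCP) lies midway between the tips of the shut fingers; the grasp point (between the pads) lies 19 mm behind it; x points along the fingers, z is the direction in which the jaws open and shut, and the axes are right-handed (so a half turn about x gives the same grasp; the last joint's range is limited). The gripper opens to 85 mm and grips with 20 to 120 N. Pads are 22 mm wide; open, the fingers measure 114 mm over their backs; the gripper's body (76 mm by 85 mm) begins 54 mm behind the grasp point. The pads swing forward as they close: fully open they stand 13 mm farther back than shut.
Start: joints at [-1.238, 0.241, 0.005, 1.335, 0, 1.571], TCP at [0.163, -0.473, 0.231] pointing down, gripper open.
Joint ranges: [-2.72, 2.72], [-1.05, 1.87], [-1.09, 1.28], [-1.99, 2.15], [-1.42, 1.44], [-3.14, 3.14]. Speed limits (rad/s): [2.79, 2.79, 3.14, 3.14, 3.14, 3.14].

INTERFACE

Orientations are given as a unit quaternion [x, y, z, w].
In Python, from bench import manip, imaging, order gives the robot as it stands.
- The arm moves only by the tool servo_tool, never from a script. Its arguments are lists of equal length, an entry for each row: "grip": the finger opening in m, from 0 to 0.0854; "linear": the shift along the tool's x, y, z in m, a list of three; "twist": the turn about the tool's x in rad. In form: {"grip": [grip, ...], "linear": [[dx, dy, dz], ...], "twist": [twist, ...]}. A call has 1 to 5 rows; each row is the pose to reach, as a shift and turn from the pose measured when the call began, along the tool's axes at that moment; what a row does not reach only later rows make up. A row lasts 1/10 s, in which the tool goes at most 50 mm and 8.59 degrees, less where a joint would pass 70% of its speed; a pose out of reach is approached as far as the arm can. A call with a gripper value outside its range is refused whole. The fingers move at their own pace and stop on an object; "grip_force" is the grip in N (left out, the last holds). Time passes only in rows, so rows that repeat a pose let the fingers close. It gives the time, the measured TCP pose, the force and the opening at its end, in the units of the state.
- manip.get_state(): the state, without advancing time (a new reading comes with each control period).
- imaging.camera(name): name is "scene" or "side" or "wrist"; returns a dict with "image" (480x640x3 uint8, blue, green, red), "camera_matrix" (3x3 intrinsics, pixels), "camera_from_world" (4x4, takes a point from world to camera coordinates); the wrist camera has in their place "hand_eye" (4x4, takes a point from camera to tool coordinates, whose origin is the TCP and whose axes are the tool frame's). Camera axes: x right, y down, z forward; pixel columns grow to the right and rows downward; lengths in m; the calibration is good to about 2 mm. A picture is of the moment at which its call begins: read the wrist's pose just before it. There is no depth.
- order.job_done(): hands the job in, once; it reports no verdict.
The state is a dict: "time": time; "q": joint angles; "qvel": joint speeds; "effort": joint torques, N m; "eef_pos": TCP position; "tool_rot": TCP orientation; "force": force on the tool from outside, world axes, zero at the start; "moment": the same for the moment, N m; "finger_gap": finger opening in m.
Only numpy, scipy, OpenCV 4.12 (cv2) and the standard library are available. Lean on these libraries where they do the work, as an engineer would, in place of code of your own. Each camera call takes 0.05 s, during which the arm holds its last target.

TASK

Put the blue mixing set away by nesting it in size order: first stand the medium blue cup inside the wide blue tub, then stand the narrow blue cup inside the medium one. All three must end upright on the bench, each standing on the floor of the next, and the orange cup must be left where it is.

Things in the scene. Friction and masses are not known exactly. Their poses are not given: they have to be found in the camera images.
- tub_center (a point): Centre (on the axis, half-way up) of the wide blue plastic tub, open at the top, loose on the bench: 45 mm high, 150 mm across the rim, 136 mm across the foot, wall 3 mm, floor 4 mm thick, inside 130 mm across at the floor. z points up its axis; it is round, so its yaw means nothing.
- medium_center (a point): Centre (on the axis, half-way up) of the medium blue plastic cup, open at the top, loose, standing upright: 60 mm high, 60 mm across the rim, 54 mm across the foot, wall 3 mm, floor 4 mm thick, inside 48 mm across at the floor and 54 mm at the rim. About 60 g. z points up its axis; round. Gripped across its outside, above its middle, it can be set down in the tub with room for open fingers beside it.
- small_center (a point): Centre (on the axis, half-way up) of the narrow blue plastic cup, the smallest across but the tallest, open at the top, loose, standing upright: 110 mm high, 34 mm across the rim, 29 mm across the foot, wall 3 mm. About 40 g. z points up its axis; round. Nested in the medium cup it stands 54 mm proud of that cup's rim, so grip it across its outside near the top (fingertips no lower than 65 mm above its foot) to keep the fingers clear of the medium cup.
- orange_center (a point): Centre (on the axis, half-way up) of an orange cup of the same shape and size as the medium blue one (60 mm high, 60 mm across the rim). It does not belong to the blue set and must not be moved. z points up its axis.

How it is judged:
On the way, in this order (a step that is already met when the one before it is completed fails the run):
1. the medium blue cup stands upright on the floor of the wide blue tub (z of medium_center in the frame of tub_center between 0.005 and 0.018 m and horizontal distance between medium_center and tub_center below 0.045 m and angle between each of medium_center, tub_center's own z axis and vertical below 0.17 rad), for 0.2 s.
2. the narrow blue cup stands upright on the floor of the medium cup (z of small_center in the frame of medium_center between 0.022 and 0.036 m and horizontal distance between small_center and medium_center below 0.018 m and angle between small_center's own z axis and vertical below 0.17 rad), for 0.2 s.
At the end, for the whole second after the job is handed in: The tub stands on the bench; the medium cup stands on the tub's floor (within 6 mm in height, anywhere inside it, within 45 mm of its axis); the narrow cup stands on the medium cup's floor (within 7 mm in height and 18 mm of its axis); all three upright within about 10 degrees (all of step 1 and all of step 2 and height (world z) of tub_center below 0.03 m); the robot touches nothing.
It fails at once if the orange cup is moved by more than 25 mm (distance of orange_center from where it was at the start of the episode above 0.025 m).
It also fails if it takes over 56 s, if anything falls off the work surface, if the arm or the gripper's body presses on something with over 40 N, if the wrist force passes 120 N, or if a joint passes its speed limit or range.

## Working session

There is one attempt and no reset: what is moved stays moved. The work goes in short steps, Python scripts to look and compute and a tool call to move; the robot and the scene stay as the last step left them, time stands still between calls to the robot, and variables do not carry over. Pictures are saved under pics/ and viewed, and the job is handed in when it is done.

Besides the shell and the picture viewer there is one more tool, called after "Call:" in YAML: its name, and indented under it one key for each argument. servo_tool: Moves the arm, as the interface text tells. Its arguments: {"type":"object","properties":{"grip":{"type":"array"},"linear":{"type":"array"},"twist":{"type":"array"},"grip_force":{"type":"number"}},"required":["grip","linear","twist"]}

```bash
mkdir -p pics
cat > h.py <<'E'
import numpy as np,cv2
from bench import manip,imaging,order
E
python3 - <<'E'
from h import *
import pickle
s=manip.get_state();print(s)
d={}
for n in ["scene","side"]:
    c=imaging.camera(n);d[n]=c;cv2.imwrite(f"pics/{n}0.png",c["image"]);print(n,c["camera_matrix"],c["camera_from_world"])
pickle.dump(d,open("cal.pkl","wb"))
E
```

```text
{'time': 0.0, 'q': array([-1.23798484e+00,  2.41397345e-01,  3.70556282e-03,  1.33521536e+00,
       -2.10532481e-05,  1.57081394e+00]), 'qvel': array([ 0.0006758 , -0.00099305,  0.00056176,  0.00068437,  0.00029679,
        0.00056448]), 'effort': array([ 5.46958636e-04, -3.72322476e+01,  2.52405149e+01,  1.68689608e-02,
       -7.38106792e-05,  5.59764544e-06]), 'eef_pos': array([ 0.16313314, -0.47195377,  0.23041366]), 'tool_rot': array([ 0.41070561,  0.57652087, -0.40985173,  0.57529658]), 'force': array([-0.3252944 , -0.37460197,  0.3443106 ]), 'moment': array([ 0.00932166,  0.03410093, -0.0252133 ]), 'finger_gap': 0.08523774397612993}
scene [[528.18260687   0.         307.08347497]
 [  0.         528.18260687 242.12054662]
 [  0.           0.           1.        ]] [[-0.53699616  0.84357477 -0.00409107  0.30048106]
 [ 0.66604527  0.42099966 -0.61574588 -0.34487272]
 [-0.51770535 -0.33337801 -0.78793418  1.37039531]
 [ 0.          0.          0.          1.        ]]
side [[555.05317632   0.         315.87339618]
 [  0.         555.05317632 230.1025739 ]
 [  0.           0.           1.        ]] [[-0.86448761 -0.50255478  0.0099931   0.48250816]
 [-0.30888667  0.51544845 -0.79931341  0.24927357]
 [ 0.39654785 -0.69408327 -0.60083127  0.8671181 ]
 [ 0.          0.          0.          1.        ]]
```

View pics/scene0.png

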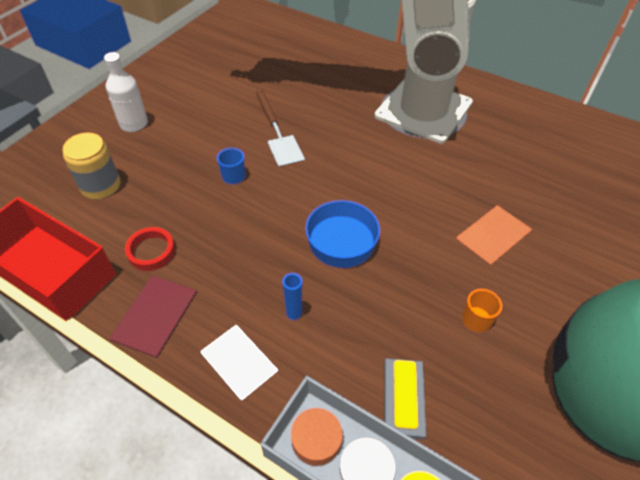

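View pics/side0.png

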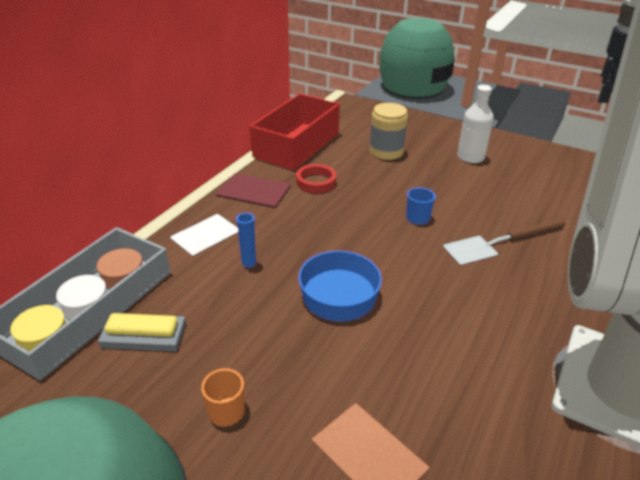

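The scene view shows the medium cup at (232,165), the tub at (343,233), the narrow cup at (293,296) and the orange cup at (482,310). In the side view they are at (420,206), (340,285), (247,241) and (224,398). I'll fit x and y from the silhouettes.

```bash
cat >> h.py <<'E'
from scipy.optimize import least_squares
OBJ={'tub':(.045,.150,.136),'med':(.060,.060,.054),'small':(.110,.034,.029),'orange':(.060,.060,.054)}
def pts(x,y,o,z0=0):
    h,D,d=OBJ[o];a=np.linspace(0,2*np.pi,72,endpoint=False)
    return np.vstack([np.c_[x+r/2*np.cos(a),y+r/2*np.sin(a),np.full(72,z)] for r,z in((D,z0+h),(d,z0))])
def proj(c,P):
    T=c["camera_from_world"];p=P@T[:3,:3].T+T[:3,3];p=p@c["camera_matrix"].T;return p[:,:2]/p[:,2:]
def bb(p): return np.r_[p.min(0),p.max(0)]
def comp(img,seed,o):
    hsv=cv2.cvtColor(img,cv2.COLOR_BGR2HSV)
    m=cv2.inRange(hsv,(100,130,40),(130,255,255)) if o!='orange' else cv2.inRange(hsv,(5,190,120),(20,255,255))
    n,l,st,ce=cv2.connectedComponentsWithStats(m)
    ys,xs=np.nonzero(l);i=np.argmin((xs-seed[0])**2+(ys-seed[1])**2);k=l[ys[i],xs[i]]
    x,y,w,h,a=st[k];return np.r_[x-.0,y-.0,x+w-1,y+h-1].astype(float)
def fit(cs,bbs,o,z0=0,x0=(.45,0)):
    f=lambda v:np.concatenate([bb(proj(c,pts(v[0],v[1],o,z0)))-b for c,b in zip(cs,bbs)])
    r=least_squares(f,x0,loss='soft_l1');return r.x,f(r.x)
E
python3 - <<'E'
from h import *
import pickle
d=pickle.load(open("cal.pkl","rb"))
S={'tub':((343,233),(340,285)),'med':((232,170),(420,206)),'small':((293,296),(247,241)),'orange':((482,315),(224,400))}
for o,(a,b) in S.items():
    bs=[comp(d["scene"]["image"],a,o),comp(d["side"]["image"],b,o)]
    x,r=fit([d["scene"],d["side"]],bs,o)
    print(o,x.round(4),np.hypot(*x).round(3),r.round(1),[b.tolist() for b in bs])
    for n,bx in zip(("scene","side"),bs):print('  ',n,fit([d[n]],[bx],o)[0].round(4))
E
```

```text
tub [0.4869 0.0382] 0.488 [-0.8 -2.   1.3  0.5 -1.9 -2.4  1.   0.5] [[306.0, 201.0, 378.0, 266.0], [300.0, 252.0, 380.0, 320.0]]
   scene [0.488  0.0383]
   side [0.4859 0.0384]
med [ 0.4533 -0.2699] 0.528 [-1.  -2.7  1.2  1.  -1.6 -1.4  1.   0.9] [[218.0, 149.0, 244.0, 182.0], [407.0, 188.0, 434.0, 223.0]]
   scene [ 0.4546 -0.269 ]
   side [ 0.4528 -0.27  ]
small [0.6852 0.0499] 0.687 [-0.7 -1.5  1.   0.9 -1.8 -2.3  1.4  0.7] [[283.0, 273.0, 301.0, 318.0], [237.0, 214.0, 254.0, 266.0]]
   scene [0.6858 0.05  ]
   side [0.6837 0.0506]Traceback (most recent call last):
  File "<stdin>", line 6, in <module>
  File "h.py", line 15, in comp
    ys,xs=np.nonzero(l);i=np.argmin((xs-seed[0])**2+(ys-seed[1])**2);k=l[ys[i],xs[i]]
                          ~~~~~~~~~^^^^^^^^^^^^^^^^^^^^^^^^^^^^^^^^^
    return _wrapfunc(a, 'argmin', axis=axis, out=out, **kwds)
    return bound(*args, **kwds)
ValueError: attempt to get argmin of an empty sequence
```

```bash
cat >> h.py <<'E'
from scipy.spatial.transform import Rotation as R
def rel(target):
    s=manip.get_state();M=R.from_quat(s["tool_rot"]).as_matrix()
    print("t",s["time"],"tcp",s["eef_pos"].round(4),"gap",round(s["finger_gap"],4),"F",s["force"].round(1),"q",s["q"].round(2))
    print("tool shift",(M.T@(np.array(target)-s["eef_pos"])).round(4)); return M
def ground(c,u,v,z=0):
    T=c["camera_from_world"];r=T[:3,:3].T@np.linalg.inv(c["camera_matrix"])@[u,v,1];o=-T[:3,:3].T@T[:3,3];return o+r*(z-o[2])/r[2]
E
python3 - <<'E'
from h import *
import pickle
d=pickle.load(open("cal.pkl","rb"))
print("bottle",ground(d["scene"],132,126),ground(d["side"],474,158),"orange",ground(d["scene"],480,326),ground(d["side"],226,418), "spat",ground(d["scene"],286,152))
print(rel((.4533,-.2699,.15)).round(3))
E
```

```text
bottle [ 0.45206147 -0.59259337  0.        ] [ 0.42591065 -0.59323807  0.        ] orange [0.5249774  0.35802218 0.        ] [0.50423998 0.35674699 0.        ] spat [ 0.32448635 -0.20984764  0.        ]
t 0.1 tcp [ 0.1631 -0.4721  0.2305] gap 0.0856 F [-0.1  0.4  0.5] q [-1.24  0.24  0.    1.34 -0.    1.57]
tool shift [ 0.0807  0.3403 -0.0961]
[[-0.001  0.945  0.327]
 [ 0.002  0.327 -0.945]
 [-1.    -0.    -0.002]]
```

Call:
servo_tool:
  grip: [0.085,0.085,0.085,0.085,0.085]
  linear:
    - [0.008,0.034,-0.01]
    - [0.016,0.068,-0.02]
    - [0.024,0.102,-0.03]
    - [0.032,0.136,-0.04]
    - [0.04,0.17,-0.048]
  twist: [0,0,0,0,0]
  grip_force: 25

```text
time: 0.6
eef_pos: [0.3088, -0.3698, 0.1899]
tool_rot: [0.411, 0.577, -0.41, 0.575]
force: [0.3, -0.7, 0.2]
finger_gap: 0.0849
```

Call:
servo_tool:
  grip: [0.085,0.085,0.085,0.085,0.085]
  linear:
    - [0.008,0.034,-0.01]
    - [0.016,0.068,-0.02]
    - [0.024,0.102,-0.03]
    - [0.032,0.136,-0.04]
    - [0.04,0.165,-0.047]
  twist: [0,0,0,0,0]

```text
time: 1.1
eef_pos: [0.4503, -0.2698, 0.1492]
tool_rot: [0.411, 0.577, -0.41, 0.575]
force: [-0.4, -0.3, 0.4]
finger_gap: 0.085
```

Run:
```python
from h import *
M=rel((.4533,-.2699,.14))
s=manip.get_state();c=imaging.camera("wrist");im=c["image"].copy()
H=c["hand_eye"];W=np.eye(4);W[:3,:3]=R.from_quat(s["tool_rot"]).as_matrix();W[:3,3]=s["eef_pos"]
c["camera_from_world"]=np.linalg.inv(W@H)
for p in proj(c,pts(.4533,-.2699,'med')): cv2.circle(im,tuple(int(v) for v in p.round()),1,(0,255,255),-1)
cv2.imwrite("pics/w1.png",im)
```

```text
t 1.1 tcp [ 0.4503 -0.2698  0.1492] gap 0.085 F [-0.4 -0.3  0.4] q [-0.54  0.34 -0.08  1.16  0.    2.27]
tool shift [0.0092 0.0028 0.0011]
```

View pics/w1.png

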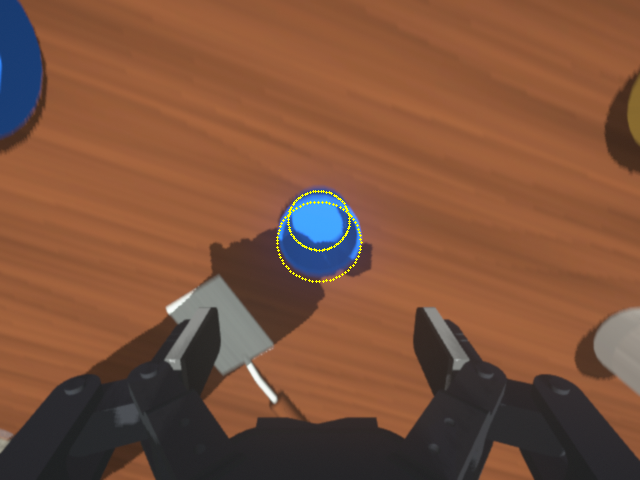

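The wrist picture shows the medium cup with its rim around (319,238), within 2 px of the overlay from my fit. The fingers line up either side of it, so I descend.

Call:
servo_tool:
  grip: [0.085,0.085,0.085,0.085,0.085]
  linear:
    - [0.02,0.003,0.001]
    - [0.05,0.003,0.001]
    - [0.085,0.003,0.001]
    - [0.112,0.003,0.001]
    - [0.124,0.003,0.001]
  twist: [0,0,0,0,0]

```text
time: 1.65
eef_pos: [0.454, -0.2655, 0.0208]
tool_rot: [0.41, 0.58, -0.408, 0.573]
force: [-0.1, 0.2, -0.3]
finger_gap: 0.0852
```

Call:
servo_tool:
  grip: [0.04,0.04,0.04,0.04,0.04]
  linear:
    - [0,0,0]
    - [0,0,0]
    - [0,0,0]
    - [0,0,0]
    - [0,0,0]
  twist: [0,0,0,0,0]

```text
time: 2.15
eef_pos: [0.4547, -0.2658, 0.0218]
tool_rot: [0.41, 0.579, -0.408, 0.574]
force: [-1.0, 0.7, -0.8]
finger_gap: 0.0586
```

Call:
servo_tool:
  grip: [0.04,0.04,0.04]
  linear:
    - [0,0,0]
    - [0,0,0]
    - [0,0,0]
  twist: [0,0,0]

```text
time: 2.45
eef_pos: [0.4548, -0.2659, 0.0219]
tool_rot: [0.41, 0.579, -0.408, 0.574]
force: [0.3, -0.1, -0.5]
finger_gap: 0.0591
```

Call:
servo_tool:
  grip: [0.04,0.04,0.04,0.04,0.04]
  linear:
    - [-0.01,0,0]
    - [-0.03,0,0]
    - [-0.055,0,0]
    - [-0.08,0,0]
    - [-0.095,0,0]
  twist: [0,0,0,0,0]

```text
time: 2.95
eef_pos: [0.4561, -0.2672, 0.1198]
tool_rot: [0.411, 0.578, -0.407, 0.575]
force: [0.6, -0.4, -0.6]
finger_gap: 0.0593
```

Run:
```python
from h import *
M=rel((.4869+.0015,.0382+.004,.115));print(M.round(3))
c=imaging.camera("scene");cv2.imwrite("pics/s2.png",c["image"])
c=imaging.camera("wrist");cv2.imwrite("pics/w2.png",c["image"])
```

```text
t 2.95 tcp [ 0.4561 -0.2672  0.1198] gap 0.0593 F [ 0.6 -0.4 -0.6] q [-0.53  0.37 -0.11  1.09  0.    2.27]
tool shift [ 0.0066  0.1329 -0.2812]
[[-0.001  0.944  0.331]
 [ 0.006  0.331 -0.944]
 [-1.     0.001 -0.006]]
```

View pics/s2.png

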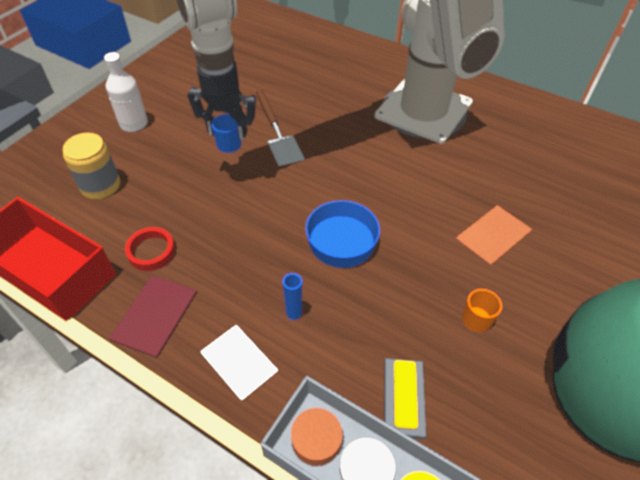

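View pics/w2.png

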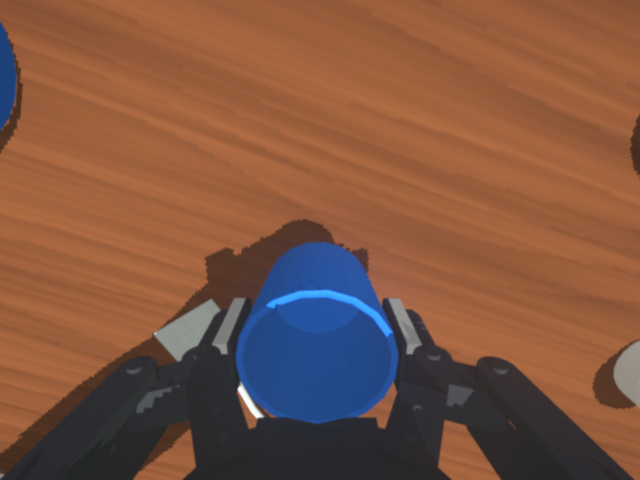

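The scene view shows the cup at (227,133), gripped upright and clear of the bench. Now I move it over the tub.

Call:
servo_tool:
  grip: [0.04,0.04,0.04,0.04,0.04]
  linear:
    - [0,0.01,-0.02]
    - [0,0.026,-0.055]
    - [0,0.045,-0.095]
    - [0,0.062,-0.13]
    - [0,0.07,-0.15]
  twist: [0,0,0,0,0]

```text
time: 3.55
eef_pos: [0.4727, -0.1003, 0.1201]
tool_rot: [0.41, 0.578, -0.407, 0.576]
force: [0.3, 0.0, -0.6]
finger_gap: 0.0589
```

Call:
servo_tool:
  grip: [0.04,0.04,0.04,0.04,0.04]
  linear:
    - [0,0.015,-0.03]
    - [0,0.031,-0.065]
    - [0,0.048,-0.1]
    - [0,0.06,-0.125]
    - [0,0.063,-0.131]
  twist: [0,0,0,0,0]

```text
time: 4.05
eef_pos: [0.488, 0.0468, 0.1202]
tool_rot: [0.409, 0.58, -0.406, 0.577]
force: [-0.0, -0.1, -1.7]
finger_gap: 0.0592
```

Run:
```python
from h import *
M=rel((.4869+.0015,.0382+.004,.027));print(M.round(3))
c=imaging.camera("side");cv2.imwrite("pics/d3.png",c["image"])
```

```text
t 4.05 tcp [0.488  0.0468 0.1202] gap 0.0592 F [-0.  -0.1 -1.7] q [ 0.09  0.3  -0.22  1.05  0.01  2.89]
tool shift [ 0.0932 -0.0013  0.005 ]
[[-0.001  0.942  0.337]
 [ 0.006  0.337 -0.942]
 [-1.     0.001 -0.006]]
```

View pics/d3.png

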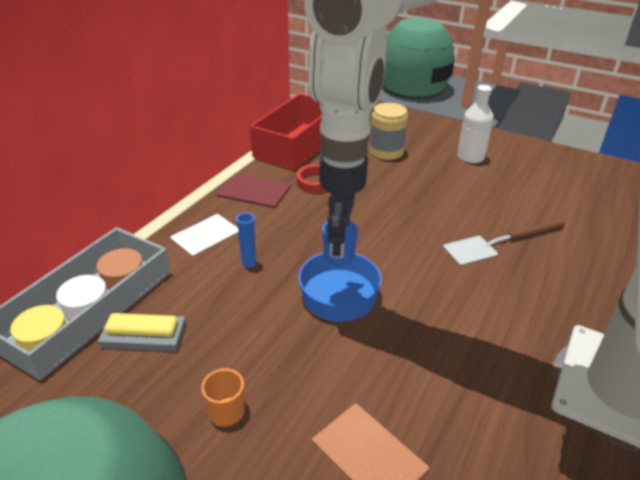

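The cup is directly over the tub, which is at (340,285) in the side view. I lower it.

Call:
servo_tool:
  grip: [0.04,0.04,0.04,0.04,0.04]
  linear:
    - [0.015,0,0.004]
    - [0.035,-0.001,0.005]
    - [0.055,-0.001,0.005]
    - [0.072,-0.001,0.005]
    - [0.082,-0.001,0.005]
  twist: [0,0,0,0,0]

```text
time: 4.6
eef_pos: [0.4872, 0.0404, 0.0364]
tool_rot: [0.408, 0.58, -0.407, 0.575]
force: [0.3, -0.1, -0.6]
finger_gap: 0.0594
```

Call:
servo_tool:
  grip: [0.04,0.04,0.04,0.04]
  linear:
    - [0.003,0,0]
    - [0.006,0,0]
    - [0.009,0,0]
    - [0.009,0,0]
  twist: [0,0,0,0]

```text
time: 5.0
eef_pos: [0.4875, 0.0404, 0.0276]
tool_rot: [0.409, 0.58, -0.407, 0.576]
force: [-0.2, 0.2, 0.6]
finger_gap: 0.0589
```

Call:
servo_tool:
  grip: [0.04,0.04]
  linear:
    - [0.0015,0,0]
    - [0.0015,0,0]
  twist: [0,0]

```text
time: 5.2
eef_pos: [0.4878, 0.0404, 0.0265]
tool_rot: [0.409, 0.58, -0.407, 0.576]
force: [0.3, -0.0, -0.5]
finger_gap: 0.0592
```

Call:
servo_tool:
  grip: [0.066,0.076,0.085,0.085,0.085]
  linear:
    - [0,0,0]
    - [0,0,0]
    - [0,0,0]
    - [0,0,0]
    - [0,0,0]
  twist: [0,0,0,0,0]

```text
time: 5.7
eef_pos: [0.4878, 0.0405, 0.0265]
tool_rot: [0.409, 0.58, -0.407, 0.576]
force: [0.4, 0.2, -0.2]
finger_gap: 0.0849
```

Run:
```python
from h import *
M=rel((.6852,.0499,.15))
c=imaging.camera("wrist");cv2.imwrite("pics/w4.png",c["image"])
```

```text
t 5.7 tcp [0.4878 0.0405 0.0265] gap 0.0849 F [ 0.4  0.2 -0.2] q [ 0.08  0.41 -0.34  0.82  0.01  2.88]
tool shift [-0.124   0.1891  0.0565]
```

View pics/w4.png

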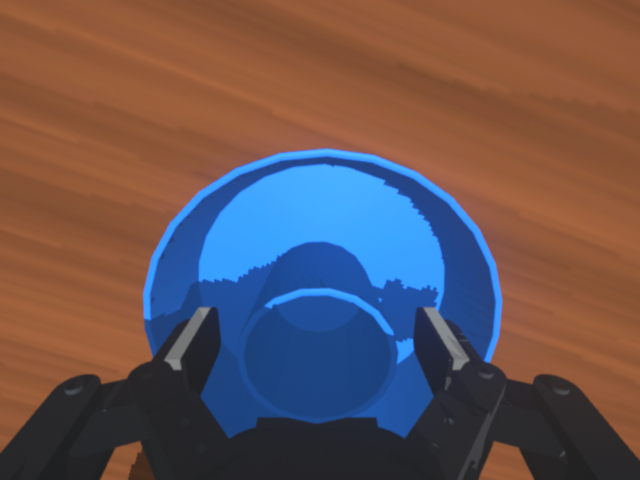

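The wrist picture shows the cup (rim around (320,355)) standing in the tub with the fingers clear of both. I go straight up.

Call:
servo_tool:
  grip: [0.085,0.085,0.085,0.085,0.085]
  linear:
    - [-0.015,0,0]
    - [-0.045,0,0]
    - [-0.085,0,0]
    - [-0.125,0,0]
    - [-0.15,0,0]
  twist: [0,0,0,0,0]

```text
time: 6.25
eef_pos: [0.4894, 0.0397, 0.1796]
tool_rot: [0.41, 0.578, -0.406, 0.577]
force: [-0.5, 0.2, -1.1]
finger_gap: 0.0849
```

Run:
```python
from h import *
M=rel((.6852,.0499,.18))
s=manip.get_state();c=imaging.camera("wrist");im=c["image"].copy()
H=c["hand_eye"];W=np.eye(4);W[:3,:3]=R.from_quat(s["tool_rot"]).as_matrix();W[:3,3]=s["eef_pos"]
c["camera_from_world"]=np.linalg.inv(W@H)
for o,x,y,z in(('med',.4869,.0385,.004),('tub',.4869,.0382,0)):
  for p in proj(c,pts(x,y,o,z)): cv2.circle(im,tuple(int(v) for v in p.round()),1,(0,255,255),-1)
cv2.imwrite("pics/w5.png",im)
sc=imaging.camera("scene");im=sc["image"].copy()
for o,x,y,z in(('med',.4869,.0385,.004),('tub',.4869,.0382,0),('small',.6852,.0499,0)):
  for p in proj(sc,pts(x,y,o,z)): cv2.circle(im,tuple(int(v) for v in p.round()),0,(0,255,255),-1)
cv2.imwrite("pics/s5.png",cv2.resize(im[180:340,240:440],None,fx=4,fy=3.75,interpolation=cv2.INTER_CUBIC)[:600])
```

```text
t 6.25 tcp [0.4894 0.0397 0.1796] gap 0.0849 F [-0.5  0.2 -1.1] q [ 0.08  0.25 -0.12  1.2   0.01  2.88]
tool shift [-1.000e-04  1.879e-01  5.600e-02]
```

View pics/w5.png

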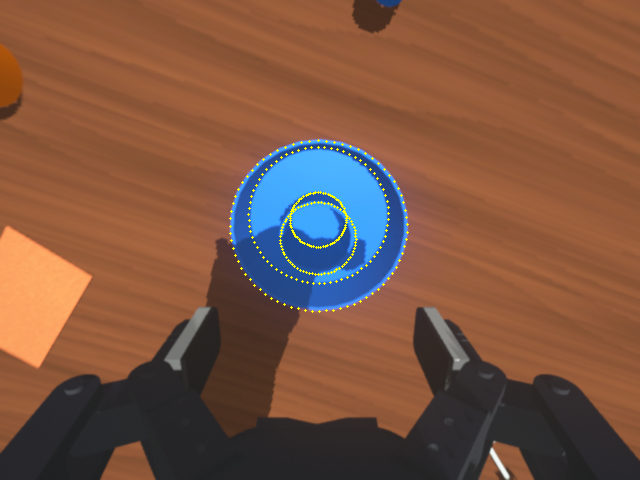

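View pics/s5.png

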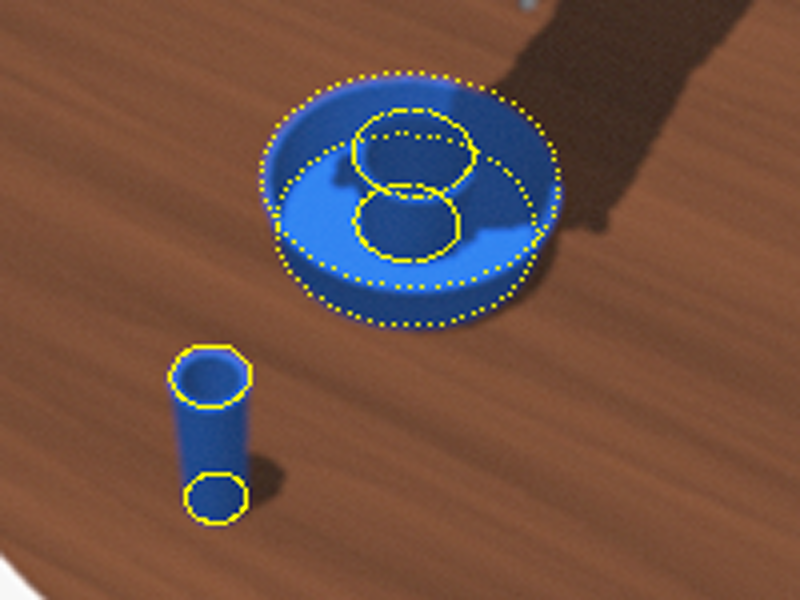

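The overlays match: the medium cup is centred in the tub to within about 2 mm, and the narrow cup is where I fitted it, at (212,435) in the crop. Next I go to the narrow cup.

Call:
servo_tool:
  grip: [0.085,0.085,0.085,0.085,0.085]
  linear:
    - [0,0.03,0.009]
    - [0,0.07,0.021]
    - [0,0.115,0.034]
    - [0,0.155,0.046]
    - [0,0.188,0.056]
  twist: [0,0,0,0,0]

```text
time: 6.85
eef_pos: [0.6884, 0.0501, 0.1801]
tool_rot: [0.41, 0.578, -0.405, 0.578]
force: [0.3, 1.0, 0.7]
finger_gap: 0.0851
```

Run:
```python
from h import *
M=rel((.6852,.0499,.072));print(M.round(3))
s=manip.get_state();c=imaging.camera("wrist");im=c["image"].copy()
H=c["hand_eye"];W=np.eye(4);W[:3,:3]=R.from_quat(s["tool_rot"]).as_matrix();W[:3,3]=s["eef_pos"]
c["camera_from_world"]=np.linalg.inv(W@H)
for o,x,y,z in(('small',.6852,.0499,0),):
  for p in proj(c,pts(x,y,o,z)): cv2.circle(im,tuple(int(v) for v in p.round()),1,(0,255,255),-1)
cv2.imwrite("pics/w6.png",im)
```

```text
t 6.85 tcp [0.6884 0.0501 0.1801] gap 0.0851 F [0.3 1.  0.7] q [0.07 0.65 0.51 1.42 0.01 2.87]
tool shift [ 0.1081 -0.0037 -0.0004]
[[ 0.005  0.942  0.335]
 [ 0.006  0.335 -0.942]
 [-1.     0.006 -0.004]]
```

View pics/w6.png

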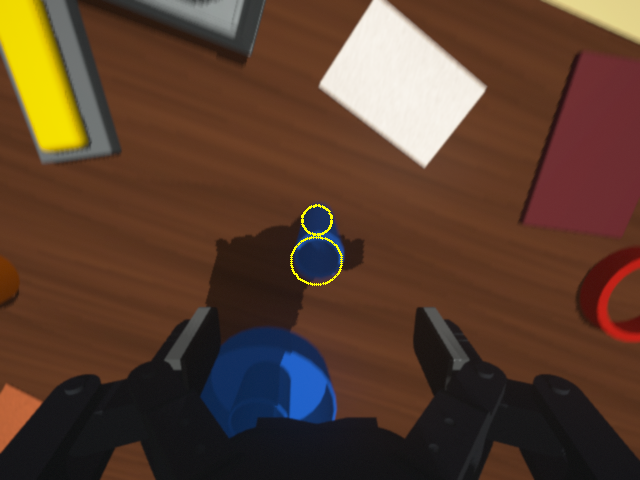

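The narrow cup's rim at (317,261) agrees with the overlay and sits between the fingers. I descend so the TCP is at z of about 0.071.

Call:
servo_tool:
  grip: [0.085,0.085,0.085,0.085,0.085]
  linear:
    - [0.015,-0.004,0]
    - [0.04,-0.004,0]
    - [0.07,-0.004,0]
    - [0.095,-0.004,0]
    - [0.107,-0.004,0]
  twist: [0,0,0,0,0]

```text
time: 7.4
eef_pos: [0.6867, 0.0494, 0.0656]
tool_rot: [0.409, 0.579, -0.406, 0.576]
force: [-0.0, 0.3, -0.8]
finger_gap: 0.0852
```

Call:
servo_tool:
  grip: [0.02,0.02,0.02,0.02,0.02]
  linear:
    - [0,0,0]
    - [0,0,0]
    - [0,0,0]
    - [0,0,0]
    - [0,0,0]
  twist: [0,0,0,0,0]

```text
time: 7.9
eef_pos: [0.6879, 0.0495, 0.0675]
tool_rot: [0.41, 0.578, -0.406, 0.577]
force: [0.0, -0.7, 4.1]
finger_gap: 0.0318
```

Call:
servo_tool:
  grip: [0.02,0.02,0.02,0.02,0.02]
  linear:
    - [0,0,0]
    - [0,0,0]
    - [0,0,0]
    - [0,0,0]
    - [0,0,0]
  twist: [0,0,0,0,0]

```text
time: 8.4
eef_pos: [0.6879, 0.0495, 0.0675]
tool_rot: [0.41, 0.578, -0.406, 0.577]
force: [-1.0, 0.9, 0.6]
finger_gap: 0.032
```

Call:
servo_tool:
  grip: [0.02,0.02,0.02,0.02,0.02]
  linear:
    - [-0.01,0,0]
    - [-0.035,0,0]
    - [-0.065,0,0]
    - [-0.09,0,0]
    - [-0.11,0,0]
  twist: [0,0,0,0,0]

```text
time: 8.9
eef_pos: [0.6881, 0.0489, 0.1803]
tool_rot: [0.41, 0.577, -0.405, 0.578]
force: [0.1, -0.2, -0.1]
finger_gap: 0.0319
```

```bash
python3 - <<'E'
from h import *
M=rel((.4869+.0015,.0385,.178));print(M.round(3))
for n in("scene","side"):
  c=imaging.camera(n);im=c["image"];cv2.imwrite(f"pics/{n}7.png",im[60:360,200:500])
E
python3 -c "
import cv2,numpy as np
cv2.imwrite('pics/c7.png',np.hstack([cv2.imread(f'pics/{n}7.png') for n in('scene','side')]))"
```

```text
t 8.9 tcp [0.6881 0.0489 0.1803] gap 0.0319 F [ 0.1 -0.2 -0.1] q [0.07 0.65 0.51 1.42 0.01 2.87]
tool shift [ 0.0012 -0.1917 -0.0571]
[[ 0.005  0.942  0.335]
 [ 0.006  0.335 -0.942]
 [-1.     0.007 -0.004]]
```

View pics/c7.png

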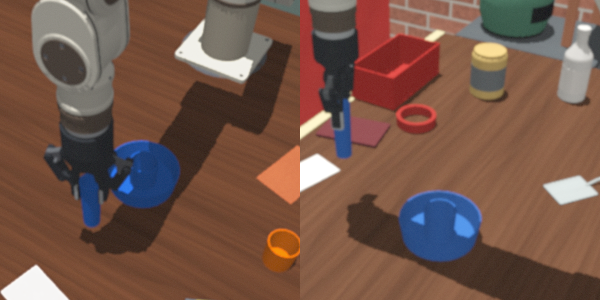

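The narrow cup hangs upright in the jaws, at (90,200) in the left crop and (343,125) in the right. Its foot is at z of about 0.11, so it clears the medium cup's rim. I carry it over.

Call:
servo_tool:
  grip: [0.02,0.02,0.02,0.02,0.02]
  linear:
    - [0,-0.02,-0.006]
    - [0,-0.05,-0.015]
    - [0,-0.08,-0.024]
    - [0,-0.11,-0.033]
    - [0,-0.13,-0.039]
  twist: [0,0,0,0,0]

```text
time: 9.5
eef_pos: [0.5512, 0.042, 0.1796]
tool_rot: [0.411, 0.577, -0.405, 0.579]
force: [0.1, -0.6, -0.4]
finger_gap: 0.0319
```

Call:
servo_tool:
  grip: [0.02,0.02,0.02,0.02,0.02]
  linear:
    - [0,-0.02,-0.006]
    - [0,-0.04,-0.012]
    - [0,-0.055,-0.016]
    - [0,-0.06,-0.018]
    - [0,-0.06,-0.018]
  twist: [0,0,0,0,0]

```text
time: 10.0
eef_pos: [0.4879, 0.0389, 0.1787]
tool_rot: [0.411, 0.577, -0.405, 0.578]
force: [0.2, 0.9, -0.2]
finger_gap: 0.032
```

Run:
```python
from h import *
M=rel((.4892,.0385,.0755));s=manip.get_state();x,y,z=s["eef_pos"]
ims=[]
for n,(u,v) in(("scene",(240,130)),("side",(240,150))):
  c=imaging.camera(n);im=c["image"].copy()
  for o,a,b,zz in(('small',x-.0024,y+.0004,z-.0675),('med',.487,.0385,.004)):
    for p in proj(c,pts(a,b,o,zz)): cv2.circle(im,tuple(int(q) for q in p.round()),0,(0,255,255),-1)
  ims.append(cv2.resize(im[v:v+190,u:u+200],None,fx=2,fy=2,interpolation=cv2.INTER_CUBIC))
cv2.imwrite("pics/c8.png",np.hstack(ims))
```

```text
t 10.0 tcp [0.4879 0.0389 0.1787] gap 0.032 F [ 0.2  0.9 -0.2] q [ 0.08  0.24 -0.13  1.19  0.01  2.88]
tool shift [0.1032 0.0002 0.0012]
```

View pics/c8.png

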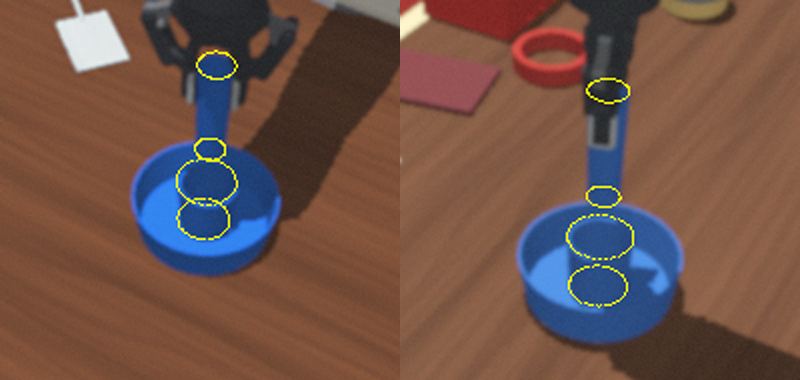

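The held cup matches its predicted outline (foot at (210,150) and (604,197)), directly above the medium cup. I lower it.

Call:
servo_tool:
  grip: [0.02,0.02,0.02,0.02,0.02]
  linear:
    - [0.01,0,0.001]
    - [0.028,0,0.001]
    - [0.05,0,0.001]
    - [0.07,0,0.001]
    - [0.08,0,0.001]
  twist: [0,0,0,0,0]

```text
time: 10.6
eef_pos: [0.4893, 0.0384, 0.0963]
tool_rot: [0.41, 0.578, -0.405, 0.578]
force: [-0.1, 0.0, -0.9]
finger_gap: 0.0318
```

Call:
servo_tool:
  grip: [0.02,0.02,0.02,0.02,0.02]
  linear:
    - [0.004,0,0]
    - [0.009,0,0]
    - [0.014,0,0]
    - [0.018,0,0]
    - [0.019,0,0]
  twist: [0,0,0,0,0]

```text
time: 11.1
eef_pos: [0.4894, 0.0385, 0.0772]
tool_rot: [0.41, 0.578, -0.405, 0.578]
force: [0.0, -0.5, -0.3]
finger_gap: 0.0318
```

Call:
servo_tool:
  grip: [0.02,0.02,0.02]
  linear:
    - [0.001,0,0]
    - [0.002,0,0]
    - [0.002,0,0]
  twist: [0,0,0]

```text
time: 11.4
eef_pos: [0.4897, 0.0385, 0.0755]
tool_rot: [0.41, 0.577, -0.405, 0.578]
force: [-0.8, 0.4, -0.6]
finger_gap: 0.0318
```

Run:
```python
from h import *
M=rel((.4892,.0385,.0755))
ims=[]
for n,(u,v) in(("scene",(240,130)),("side",(240,150))):
  c=imaging.camera(n);im=c["image"].copy()
  ims.append(cv2.resize(im[v:v+190,u:u+200],None,fx=2,fy=2,interpolation=cv2.INTER_CUBIC))
cv2.imwrite("pics/c9.png",np.hstack(ims))
```

```text
t 11.4 tcp [0.4897 0.0385 0.0755] gap 0.0318 F [-0.8  0.4 -0.6] q [ 0.08  0.35 -0.28  0.94  0.01  2.88]
tool shift [-0.     -0.0005 -0.0002]
```

View pics/c9.png

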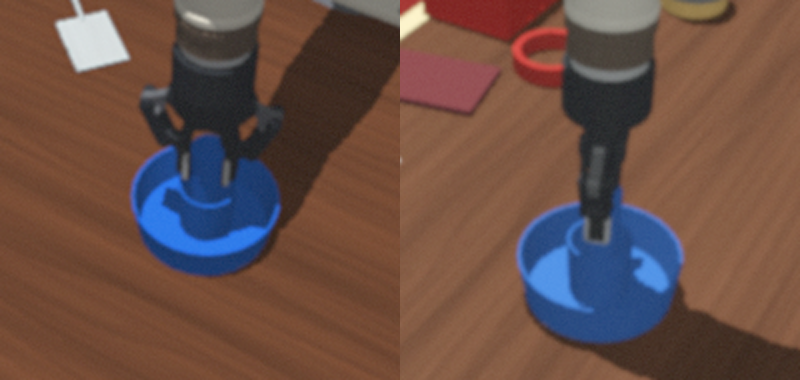

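Call:
servo_tool:
  grip: [0.02,0.02]
  linear:
    - [0.0015,0,0]
    - [0.0015,0,0]
  twist: [0,0]

```text
time: 11.7
eef_pos: [0.4905, 0.0388, 0.0754]
tool_rot: [0.411, 0.577, -0.404, 0.578]
force: [-2.4, 0.6, 7.8]
finger_gap: 0.0319
```

Call:
servo_tool:
  grip: [0.038,0.046,0.055,0.065,0.065]
  linear:
    - [0,0,0]
    - [0,0,0]
    - [0,0,0]
    - [0,0,0]
    - [0,0,0]
  twist: [0,0,0,0,0]

```text
time: 12.2
eef_pos: [0.4903, 0.0388, 0.0752]
tool_rot: [0.411, 0.577, -0.405, 0.578]
force: [-0.4, -0.6, 0.1]
finger_gap: 0.0652
```

Call:
servo_tool:
  grip: [0.065,0.065,0.065,0.065,0.065]
  linear:
    - [-0.01,0,0]
    - [-0.03,0,0]
    - [-0.06,0,0]
    - [-0.09,0,0]
    - [-0.12,0,0]
  twist: [0,0,0,0,0]

```text
time: 12.7
eef_pos: [0.4894, 0.038, 0.197]
tool_rot: [0.411, 0.577, -0.404, 0.578]
force: [0.3, 0.3, 0.3]
finger_gap: 0.0648
```

Run:
```python
from h import *
rel((.4892,.0385,.0755))
ims=[]
for n,(u,v) in(("scene",(240,130)),("side",(240,150))):
  c=imaging.camera(n);im=c["image"].copy()
  for o,a,b,zz in(('small',.487,.0385,.008),('med',.487,.0385,.004),('tub',.4869,.0382,0)):
    for p in proj(c,pts(a,b,o,zz))[:72]: cv2.circle(im,tuple(int(q) for q in p.round()),0,(0,255,255),-1)
  ims.append(cv2.resize(im[v:v+190,u:u+200],None,fx=2,fy=2,interpolation=cv2.INTER_CUBIC))
cv2.imwrite("pics/c10.png",np.hstack(ims))
```

```text
t 12.7 tcp [0.4894 0.038  0.197 ] gap 0.0648 F [0.3 0.3 0.3] q [ 0.07  0.23 -0.09  1.24  0.01  2.87]
tool shift [ 1.215e-01 -1.100e-03 -1.000e-04]
```

View pics/c10.png

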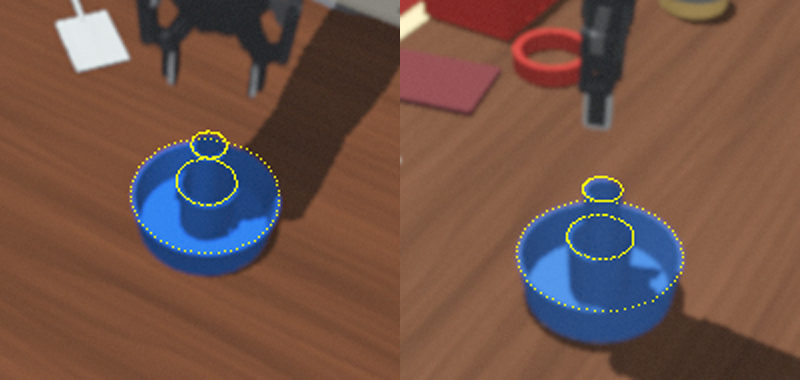

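Both views agree with the overlays for the nested set: the narrow cup's rim is at (209,145) in the left crop and (602,190) in the right, upright, with the gripper clear. I hold briefly and hand in.

Call:
servo_tool:
  grip: [0.065,0.065,0.065,0.065]
  linear:
    - [0,0,0]
    - [0,0,0]
    - [0,0,0]
    - [0,0,0]
  twist: [0,0,0,0]

```text
time: 13.2
eef_pos: [0.4918, 0.0382, 0.1994]
tool_rot: [0.413, 0.575, -0.403, 0.58]
force: [-0.5, -0.0, 0.4]
finger_gap: 0.0648
```

```bash
python3 -c "
from h import *
print(order.job_done())"
```

```text
the job is handed in; nothing more can be done
None
```

The blue set is nested: the medium cup stands in the wide tub and the narrow cup stands in the medium one. I handed the job in at about 13 s of the 56 s allowed; the hand-in returns no verdict.

- **Nesting:** in the last scene and side pictures, all three rims matched the outlines predicted for the nested set to about 1–2 px (roughly 2 mm), and all three stood upright.
- **Contact:** the narrow cup met the medium cup's floor at the expected height, with about 8 N just before release. The gripper then rose clear, with its TCP at z of about 0.2 m.
- **Orange cup:** the arm never went near it. I did not measure its position again at the end, and my colour mask failed to find it at the start. From hand-read pixels it stood near (0.51, 0.36).
- **Disagreements:** no check failed. The measured TCP overshot targets by 1–5 mm during quick moves and was corrected before each grasp and placing that needed it.

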